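Press both cap mats of a tube rack home, turning it end for end in a lever press

ROBOT

A 6-joint arm with a two-finger parallel gripper is mounted at the origin on a cart in front of the work surface, level with it; the furniture and walls round the work are solid. World frame = base frame: x ahead of the robot, y to its left, z up, the work surface at z = 0. Lengths are in mm, angles in rad, forces in N, time in s.
With the tool pointing down it reaches from about 300 to 775 mm from the base axis. Payload 14.6 kg.
Tool frame: the origin (TCP) lies midway between the tips of the shut fingers; the grasp point (between the pads) lies 19 mm behind it (manip.grasp_offset is the distance from the TCP to the grasp point, in mm); z points along the fingers, y is the line along which they close (so a half turn about z gives the same grasp; the last joint's range is limited). The gripper opens to 94 mm and grips with 3 to 60 N. Pads are 16 mm wide; open, the fingers measure 119 mm over their backs; the gripper's body (75 mm by 177 mm) begins 78 mm behind the grasp point.
Start: joints at [-1.174, 0.3, 1.521, -0, 1.321, -0.067], TCP at [246.034, -491.891, 205.446] pointing down, gripper open.
Joint ranges: [-3.03, 3.03], [-0.79, 2.21], [0.23, 2.52], [-1.04, 4.18], [0, 3.07], [-2.55, 2.55]. Speed limits (rad/s): [2.22, 2.22, 2.57, 3.14, 3.14, 3.14].

INTERFACE

Orientations are given as [roll, pitch, yaw] about the fixed x, y, z axes, in that order (R = Rz(yaw) Ry(pitch) Rx(roll)).
In Python, from cell import manip, viewer gives the robot as it stands. The module is installed in compiled form; this text tells all that it offers.
- The arm moves only by the tool move_arm, never from a script. Its argument "moves" is a list of rows, each a list of 4 numbers: the shift along the tool's x, y, z in m, then the turn about the tool's z in rad. A call has 1 to 12 rows; each row is the pose to reach, as a shift and turn from the pose commanded when the call began, along the tool's axes at that moment; what a row does not reach only later rows make up. A row lasts 1/10 s, in which the tool goes at most 50 mm and 8.59 degrees, less where a joint would pass 70% of its speed; a pose out of reach is approached as far as the arm can. A call with a gripper value outside its range is refused whole. "jaw" is the finger opening in m, from 0 to 0.094, set as the call begins (left out, the last holds). The fingers move at their own pace and stop on an object; "squeeze" is the grip in N (left out, the last holds). Time passes only in rows, so rows that repeat a pose let the fingers close. It gives the time, the measured TCP pose, the force, the opening and the grip force at its end, in the units of the state.
- manip.read_state(): the state, without advancing time (a new reading comes with each control period).
- viewer.camera(name): name is "scene" or "top" or "wrist"; returns a dict with "frame" (480x640x3 uint8, blue, green, red), "z_map" (480x640 float32, mm along the optical axis (not along the pixel's ray), 0 where there is no reading), "fx", "fy", "cx", "cy" (pixels), "origin" and "orientation" of the camera in the world. Camera axes: x right, y down, z forward; pixel columns grow to the right and rows downward; lengths in mm; the calibration is good to about 2 mm. A picture is of the moment at which its call begins.
- manip.sign_off(): hands the job in; it is judged then, once.
The state is a dict: "clock": time; "joints": joint angles; "qd": joint speeds; "effort": joint torques, N m; "eef_pos": TCP position; "eef_rot": TCP orientation; "wrist_force": force on the tool from outside, world axes, zero at the start; "moment": the same for the moment, N m; "finger_gap": finger opening in mm; "finger_force": force on a finger pad.
Only numpy, scipy, OpenCV 4.12 (cv2) and the standard library are available. Lean on these libraries where they do the work, as an engineer would, in place of code of your own. Each camera call takes 0.05 s, during which the arm holds its last target. There are 200 camera calls.

TASK

Close the tube rack with the lever press: slide one end of the rack under the raised bar until it is square and fully home against the bent steel bracket, press the lever down until the cap mat under the bar is flush on the rack, and let the lever come up again. The bar covers only one mat, so draw the rack out, turn it end for end, push the other end home against the bracket and press the second mat the same way. Finally stand the rack upright inside the steel tray, leaving the lever up; use only the press on the mats, not the fingers, and do not disturb the timer and the small white-capped specimen cup.

Things in the scene. Friction and masses are not known exactly. Their poses are not given: they have to be found in the camera images.
- rack: loose white tube rack, 160 (its x) x 56 (y) x 46 mm high, 0.28 kg; origin at the centre of its underside, x along its length, z up. A plain flat panel 56 mm wide in the middle of each long side serves for gripping across the 56 mm; windows elsewhere show tubes. Both ends are alike. A cap mat lies on each half of its top; the middle 56 mm of the top is bare
- mat_a: grey cap mat on the +x half of the rack, a sheet 50 x 52 x 3 mm with plugs below, centred 53 mm from the rack's centre; cannot come off, slides straight down 6 mm into the rack under about 35 N. Origin at the centre of the sheet's underside: 52 mm above the rack's underside while proud, 46 mm when flush
- mat_b: the same cap mat on the -x half of the rack
- rack_end_a (a point): centre of the rack's +x end face, 80 mm from its middle, 20 mm above its underside
- rack_end_b (a point): centre of the rack's -x end face, 80 mm from its middle, 20 mm above its underside
- press: lever press fixed to the bench: grey base plate 206 (x) x 245 (y) mm, its top (the bed) 10 mm above the bench; origin under the middle of a fully home rack, x points to the bracket (away from the robot at yaw 0), z up. The rack slides in along +x, lengthwise. A steel fence 12 mm high along the bed has its face 32 mm to the -y side of the centre line
- bracket (a point): point on the upright flange of the bent steel bracket (face at press x = 81 mm, 84 mm wide, 40 mm above the bench at its top) on the bed's centre line, 30 mm above the bench; the end of a fully home rack touches here
- press_lever (a joint): angle of the lever (rad): 0.23 raised, held by a spring; 0 level, the pad flat on a flush mat; -0.03 lowest with no rack. Raised, the pad is 15 mm (over the rack's -y side) to 28 mm (+y side) higher than the top of a flush mat, 9 to 22 mm above a proud one. Pushing the handle straight down takes about 15 N
- lever_hinge (a point): hinge of the lever, at press x = 53, y = -95 mm, 64 mm above the bench, in a clevis 72 mm high at x = 20 to 86 mm. From it the lever lies along press +y across the bed: the bar (56 mm wide, x = 25 to 81 mm, over the rack's inner mat, rubber pad below), then a 22 mm wide arm, then the black handle
- lever_grip (a point): top of the round black handle (25 mm thick, 100 mm long along the lever), 265 mm from the hinge and 35 mm short of the handle's free end; moves with the lever, about 82 mm above the bench when the lever is level, 142 mm when raised
- tray: shallow stainless tray fixed to the bench, outside 206 (its x) x 130 (y) x 18 mm, rim 20 mm, walls and floor 3 mm; origin at the centre of its underside, empty
- timer: loose white bench timer 68 x 64 x 22 mm near the press, to be left alone; origin at the centre of its underside
- cup: loose specimen cup with a white lid, 56 mm across and 60 mm high, behind the bench work, to be left alone; origin at the centre of its underside

How it is judged:
By the outcome, as a careful person would: the job done as asked, in the order asked, and still so for the second after the job is handed in, with the robot touching nothing.
It also fails if it takes over 72 s, if anything falls off the work surface, if the arm or the gripper's body presses on something with over 40 N, if the wrist force passes 120 N, or if a joint passes its speed limit or range.

## Working session

There is one attempt and no reset: what is moved stays moved. The work goes in short steps, Python scripts to look and compute and a tool call to move; the robot and the scene stay as the last step left them, time stands still between calls to the robot, and variables do not carry over. Pictures are saved under pics/ and viewed, at most 10 in all, crops included, and the job is handed in when it is done.

Besides the shell and the picture viewer there is one more tool, called by a JSON object that holds its "api" and its "payload", one argument or row to a line. move_arm: Moves the arm, as the interface text tells. Its arguments: {"type":"object","properties":{"moves":{"type":"array"},"jaw":{"type":"number"},"squeeze":{"type":"number"}},"required":["moves"]}

```bash
mkdir -p pics; cat > h.py <<'E'
import numpy as np, cv2
from cell import manip, viewer
from scipy.spatial.transform import Rotation as R
def Rm(c):
    o=np.array(c["orientation"],float)
    return o if o.shape==(3,3) else R.from_euler('xyz',o).as_matrix()
def cloud(c):
    z=c["z_map"]; v,u=np.mgrid[0:480,0:640]
    p=np.stack([(u-c["cx"])/c["fx"]*z,(v-c["cy"])/c["fy"]*z,z],-1)@Rm(c).T+np.array(c["origin"])
    p[z<=0]=np.nan
    return p
E
python3 - <<'E'
from h import *
print(manip.read_state())
ims=[]
for n in("top","scene"):
    c=viewer.camera(n); np.savez(n,**c); print(n,c["origin"],c["orientation"],c["fx"],c["cx"],c["cy"])
    cv2.imwrite(f"pics/{n}0.png",c["frame"])
E
```

```text
{'clock': 0.0, 'joints': array([-1.17359801e+00,  3.00466940e-01,  1.52161093e+00, -1.10223174e-06,
        1.32068112e+00, -6.65981269e-02]), 'qd': array([ 0.00085979, -0.00072634, -0.00084168,  0.00237063,  0.00096073,
        0.00151791]), 'effort': array([-1.93436535e-03, -5.31810093e+01, -3.52743566e+01,  7.06798607e-02,
        2.42807984e-02, -8.39719291e-05]), 'eef_pos': array([ 245.93382726, -491.64925075,  204.87598135]), 'eef_rot': array([-3.14042882e+00, -7.65536021e-05,  4.63796673e-01]), 'wrist_force': array([ 0.00563608, -0.24368054, -0.95450923]), 'moment': array([-0.02675006,  0.00870852, -0.0617151 ]), 'finger_force': 0.0, 'finger_gap': 94.12834394023524}
top [ 334.71726418  -14.62303346 1051.93022524] [-2.96847927  0.01562917 -1.57621964] 465.3094677112583 319.2661682773712 242.91731570748112
scene [242.31184428 592.84335098 839.17919067] [-2.43607472  0.01754289 -2.69614384] 467.169745683561 318.8650308189975 233.40437032584796
```

View pics/top0.png

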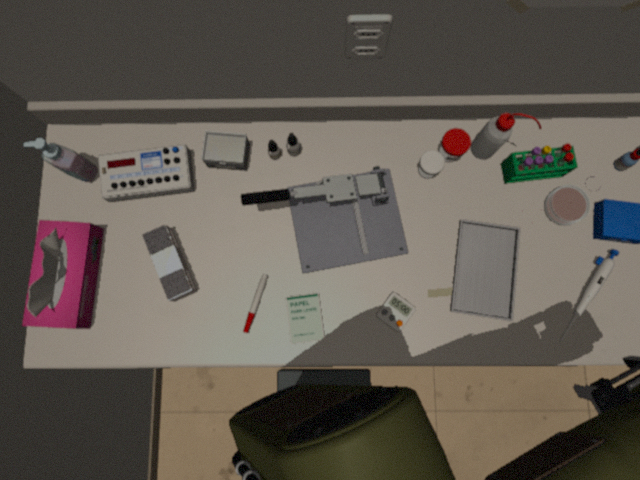

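View pics/scene0.png

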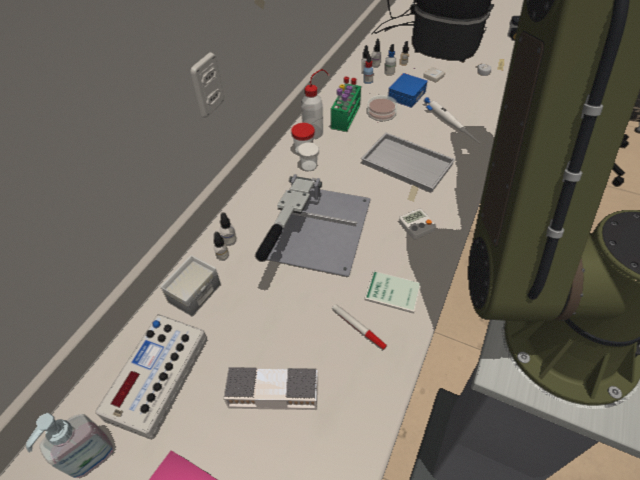

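The top view shows the rack at about (168,262), the press base at (350,220) with its handle at (265,197), the fence from (355,185) to (365,250), the tray at (485,270), the timer at (397,310) and the cup at (432,163). The scene view agrees: the rack is at (272,387) and the lever is raised. Next I measure them.

```bash
python3 - <<'E'
from h import *
for n in("top","scene"):
    c=dict(np.load(n+".npz")); P=cloud(c); Z=P[...,2]
    def rep(name,box,lo,hi):
        m=np.zeros(Z.shape,bool); u0,v0,u1,v1=box; m[v0:v1,u0:u1]=True
        m&=(Z>lo)&(Z<hi)
        q=P[m]; r=cv2.minAreaRect(q[:,:2].astype(np.float32))
        bp=cv2.boxPoints(r)
        print(n,name,len(q),'z',np.percentile(q[:,2],[5,50,95]).round(1),'c',np.round(r[0],1),'size',np.round(r[1],1),'ang',round(r[2],2), bp.round(0).tolist())
    if n=="top":
        rep('rack',(135,215,205,310),40,62)
        rep('rackmats',(135,215,205,310),50.5,62)
        rep('base',(280,150,420,280),6,14.5)
        rep('tray',(440,210,530,330),13,30)
        rep('timer',(370,285,425,340),15,30)
        rep('cup',(415,148,445,182),50,70)
        rep('handle',(235,185,295,210),80,170)
        rep('bracket/high',(280,150,420,280),30,200)
        rep('bench',(200,270,240,300),-20,20)
    else:
        rep('rack',(215,350,330,415),40,62)
        rep('base',(255,170,380,280),6,14.5)
        rep('tray',(350,125,465,195),13,30)
        rep('timer',(395,203,440,240),15,30)
        rep('handle',(250,220,290,262),80,170)
        rep('bench',(300,290,340,310),-20,20)
E
```

```text
top rack 1899 z [44.5 54.3 58.9] c [472.5 334.3] size [160.5  57.6] ang 23.84 [[387.0, 328.0], [411.0, 276.0], [558.0, 340.0], [534.0, 393.0]]
top rackmats 1104 z [53.  56.3 59.3] c [472.9 333.3] size [156.1  54.7] ang 24.32 [[391.0, 326.0], [413.0, 276.0], [555.0, 341.0], [533.0, 390.0]]
top base 6989 z [ 7.8 11.  13.7] c [586.  -71.3] size [304.9 324.5] ang 0.53 [[432.0, 90.0], [435.0, -235.0], [740.0, -232.0], [737.0, 92.0]]
top tray 835 z [14.7 20.2 23.9] c [ 455.1 -369. ] size [136.4 210.9] ang 80.55 [[340.0, -419.0], [548.0, -454.0], [570.0, -319.0], [362.0, -284.0]]
top timer 889 z [16.5 19.7 24.1] c [ 362.6 -166.6] size [64.3 68. ] ang 52.58 [[316.0, -171.0], [370.0, -213.0], [409.0, -162.0], [355.0, -120.0]]
top cup 509 z [55.4 61.1 64.3] c [ 690.5 -254.5] size [54.7 60. ] ang 5.56 [[660.0, -227.0], [666.0, -287.0], [721.0, -282.0], [715.0, -222.0]]
top handle 622 z [121.5 137.  148.6] c [595.6 103.8] size [ 25.7 110.6] ang 10.82 [[573.0, 156.0], [593.0, 47.0], [619.0, 52.0], [598.0, 161.0]]
top bracket/high 2068 z [ 68.9  93.5 124.1] c [664.4 -68.9] size [145.  313.6] ang 1
[... 388 characters left out ...]
8] c [553.9 -95.9] size [255.7 323.5] ang 15.84 [[387.0, 25.0], [475.0, -286.0], [721.0, -217.0], [633.0, 95.0]]
scene tray 541 z [13.6 17.7 21.1] c [ 445.1 -436.1] size [280.9 211.2] ang 80.97 [[319.0, -558.0], [527.0, -591.0], [571.0, -314.0], [363.0, -281.0]]
scene timer 537 z [15.4 17.7 21.6] c [ 363.8 -162.9] size [65.1 69.2] ang 53.39 [[317.0, -168.0], [372.0, -210.0], [411.0, -157.0], [355.0, -116.0]]
scene handle 566 z [114.7 135.  146.7] c [598.3  96.3] size [ 24.4 132.8] ang 10.83 [[574.0, 159.0], [599.0, 29.0], [623.0, 33.0], [598.0, 164.0]]
scene bench 797 z [-3.2 -0.7  3. ] c [483.  121.3] size [83.4 58.1] ang 23.96 [[433.0, 131.0], [457.0, 78.0], [533.0, 112.0], [509.0, 165.0]]
```

```bash
python3 - <<'E'
from h import *
a=cv2.imread("pics/top0.png")[150:285,230:430]; b=cv2.imread("pics/scene0.png")[160:285,240:390]
a=cv2.resize(a,(800,540),interpolation=2)
b=cv2.resize(b,(720,600),interpolation=2)
cv2.imwrite("pics/c1.png",a);cv2.imwrite("pics/c2.png",b)
E
```

```text
(no output)
```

View pics/c1.png

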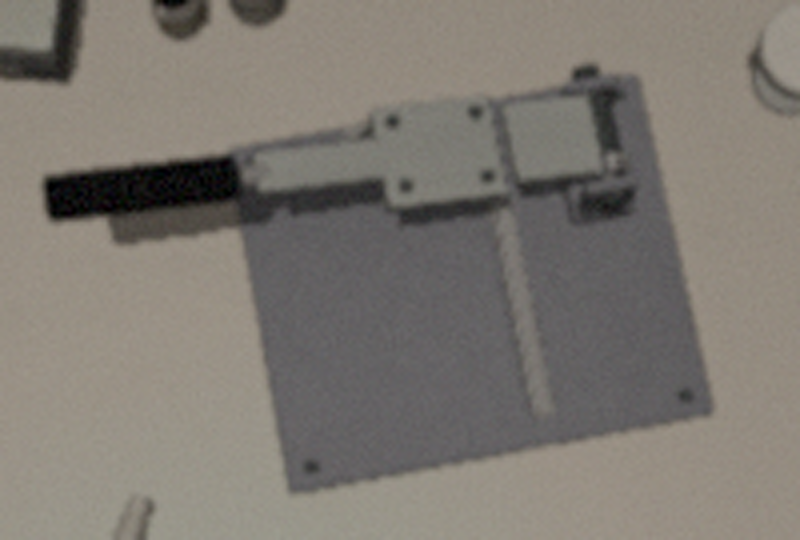

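View pics/c2.png

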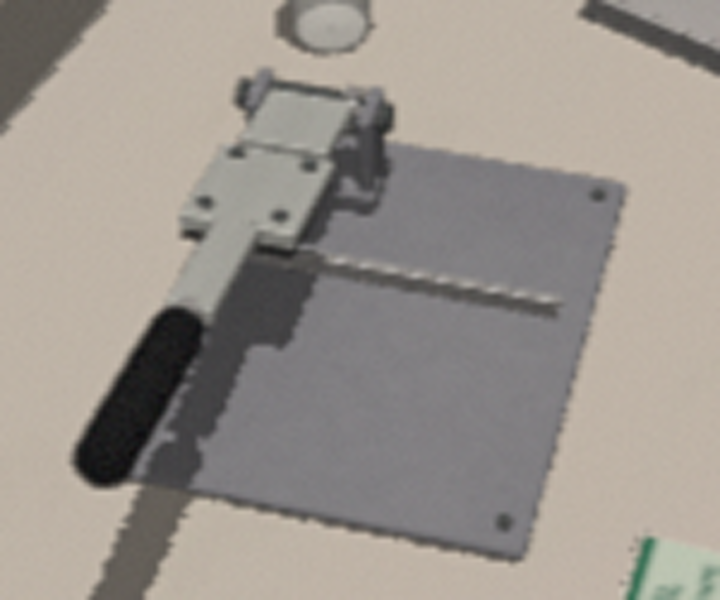

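The crops show the plate corners in top-image pixels at (302.5,273), (408,253), (389.5,168.8) and (288.8,187). The fence's left edge runs from (362.8,253.8) to (354.8,203.8), and the bracket is hidden under the bar. Next I cast rays.

```bash
cat >> h.py <<'E'
def ray(c,u,v,z):
    d=Rm(c)@np.array([(u-c["cx"])/c["fx"],(v-c["cy"])/c["fy"],1]); o=np.array(c["origin"])
    return (o+d*(z-o[2])/d[2])
E
python3 - <<'E'
from h import *
t=dict(np.load("top.npz")); s=dict(np.load("scene.npz"))
T=lambda x,y,z: ray(t,230+(x+.5)/4-.5,150+(y+.5)/4-.5,z)[:2].round(1)
S=lambda x,y,z: ray(s,240+(x+.5)/4.8-.5,160+(y+.5)/4.8-.5,z)[:2].round(1)
for p in [(290,492),(712,412),(638,75),(238,148)]: print('Tbase',T(*p,10))
for p in [(522,560),(626,183)]: print('Sbase',S(*p,10))
for p in [(531,415),(499,215)]: print('Tfence face',T(*p,22))
print('Sfence face top', S(545,303,22),S(330,262,22))
# handle axis top view; free end top ~ z at end 148, 
print('T handle end',T(46,197,140),'start',T(240,176,118))
print('T bar near-left/near-right', T(388,207,98),T(508,207,88),'far',T(372,108,98),T(490,97,88))
# colour masks: base fits
f=t["frame"].astype(int); 
hsv=cv2.cvtColor(t["frame"],cv2.COLOR_BGR2HSV)
print('basecol',t["frame"][240,330],'bench',t["frame"][240,250])
# tray rims by rays
m=np.zeros((480,640),np.uint8)
# rack top bare center
E
```

```text
Tbase [449.5  39.6]
Tbase [ 493.1 -198.8]
Tbase [ 692.3 -163.3]
Tbase [650.5  70. ]
Sbase [449.5  44.8]
Sbase [ 494.4 -196.6]
Tfence face [490.4 -95.7]
Tfence face [605.7 -80. ]
Sfence face top [496.4 -92.3] [603.9 -73. ]
T handle end [586.3 156.8] start [602.6  60.1]
T bar near-left/near-right [590.6 -16.7] [592.7 -80.7] far [645.2  -8.6] [654.  -72.2]
basecol [101 104 104] bench [129 143 151]
```

{"api": "move_arm", "payload": {
  "moves": [
    [0.03,-0.033,0,0.02],
    [0.06,-0.067,0,0.02],
    [0.09,-0.1,0,0.02],
    [0.12,-0.134,0,0.02],
    [0.15,-0.167,0,0.02],
    [0.18,-0.2,0,0.02],
    [0.21,-0.234,0,0.02],
    [0.24,-0.267,0,0.02],
    [0.27,-0.3,0,0.02],
    [0.3,-0.334,0,0.02],
    [0.33,-0.367,0,0.02],
    [0.36,-0.4,0,0.02]
  ],
  "jaw": 0.085
}}

```text
clock: 1.3
eef_pos: [389.0, 28.8, 205.5]
eef_rot: [3.141, -0.0, 0.444]
wrist_force: [-0.4, -1.0, 1.2]
finger_gap: 85.1
finger_force: 0.0
```

```bash
cat >> h.py <<'E'
def go(x,y,z,psi):
    s=manip.read_state(); p=s["eef_pos"]; a=s["eef_rot"][2]; d=np.array([x,y,z])-p
    t=(a-psi+np.pi)%(2*np.pi)-np.pi
    print('t',round(s["clock"],2),'pos',p.round(1),'psi',round(a,3),'F',s["wrist_force"].round(1),'gap',round(s["finger_gap"],1))
    print('tool',np.round([(d[0]*np.cos(a)+d[1]*np.sin(a)),(d[0]*np.sin(a)-d[1]*np.cos(a)),-d[2]],1),'turn',round(t,4))
E
python3 -c "
from h import *
go(473,335.5,205,.417)"
```

```text
t 1.3 pos [389.   28.8 205.5] psi 0.444 F [-0.4 -1.   1.2] gap 85.1
tool [ 207.5 -240.9    0.5] turn 0.0269
```

{"api": "move_arm", "payload": {
  "moves": [
    [0.03,-0.035,0,0.027],
    [0.06,-0.07,0,0.027],
    [0.09,-0.105,0,0.027],
    [0.12,-0.14,0,0.027],
    [0.15,-0.175,0,0.027],
    [0.18,-0.21,0,0.027],
    [0.2,-0.235,0,0.027],
    [0.208,-0.2425,0,0.027],
    [0.208,-0.2425,0,0.027],
    [0.208,-0.2425,0,0.027]
  ]
}}

```text
clock: 2.3
eef_pos: [472.7, 334.2, 205.3]
eef_rot: [3.141, 0.001, 0.416]
wrist_force: [-1.1, -0.8, 0.2]
finger_gap: 84.9
finger_force: 0.0
```

```bash
python3 - <<'E'
from h import *
c=viewer.camera("wrist"); np.savez("w1",**c); cv2.imwrite("pics/w1.png",c["frame"])
P=cloud(c); Z=P[...,2]; m=(Z>47)&(Z<62)&(np.hypot(P[...,0]-473,P[...,1]-335)<110)
f=c["frame"]
q=P[m]; r=cv2.minAreaRect(q[:,:2].astype(np.float32)); print(len(q),r,np.percentile(q[:,2],[5,50,95]))
go(473,335.5,205,.417)
E
```

```text
5377 ((473.6885070800781, 333.820556640625), (157.89474487304688, 55.00768280029297), 24.10875129699707) [47.4369405  55.34054698 56.84425335]
t 2.35 pos [472.7 334.  205.6] psi 0.416 F [ 0.5 -0.3  0.5] gap 84.9
tool [ 0.8 -1.3  0.6] turn -0.0011
```

View pics/w1.png

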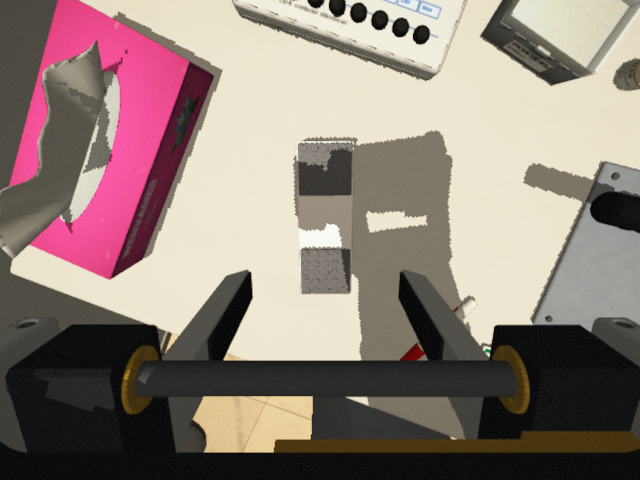

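The rack is centred below the open fingers at about (325,217) in the wrist picture, with both mats dark grey. It measures (473.7,333.8) at 24.1°, which agrees with the top view. I descend and grip.

{"api": "move_arm", "payload": {
  "moves": [
    [0.001,0,0.04,-0.004],
    [0.001,0,0.08,-0.004],
    [0.001,0,0.12,-0.004],
    [0.001,0,0.15,-0.004],
    [0.001,0,0.175,-0.004],
    [0.001,0,0.187,-0.004],
    [0.001,0,0.187,-0.004]
  ]
}}

```text
clock: 3.05
eef_pos: [473.4, 334.6, 17.7]
eef_rot: [3.141, 0.002, 0.42]
wrist_force: [1.1, 0.6, 0.6]
finger_gap: 84.9
finger_force: 0.0
```

{"api": "move_arm", "payload": {
  "moves": [
    [0,0,0,0],
    [0,0,0,0],
    [0,0,0,0],
    [0,0,0,0],
    [0,0,0,0],
    [0,0,0,0]
  ],
  "jaw": 0.04,
  "squeeze": 30
}}

```text
clock: 3.65
eef_pos: [474.0, 335.7, 19.1]
eef_rot: [3.142, -0.001, 0.421]
wrist_force: [-0.5, -1.8, 5.6]
finger_gap: 56.0
finger_force: 30.0
```

{"api": "move_arm", "payload": {
  "moves": [
    [0,0,-0.02,0],
    [0,0,-0.045,0],
    [0,0,-0.07,0],
    [0,0,-0.09,0],
    [0,0,-0.09,0]
  ]
}}

```text
clock: 4.15
eef_pos: [474.5, 336.2, 110.7]
eef_rot: [-3.141, -0.004, 0.421]
wrist_force: [0.4, -0.2, -4.5]
finger_gap: 55.9
finger_force: 30.0
```

{"api": "move_arm", "payload": {
  "moves": [
    [-0.01,0.02,0,0.02],
    [-0.024,0.05,0,0.04],
    [-0.041,0.085,0,0.06],
    [-0.058,0.12,0,0.08],
    [-0.075,0.155,0,0.1],
    [-0.092,0.19,0,0.12],
    [-0.109,0.225,0,0.14],
    [-0.126,0.26,0,0.16],
    [-0.143,0.295,0,0.18],
    [-0.16,0.33,0,0.21],
    [-0.172,0.353,0,0.23],
    [-0.176,0.363,0,0.24]
  ]
}}

```text
clock: 5.35
eef_pos: [460.5, -69.4, 107.2]
eef_rot: [-3.141, 0.002, 0.178]
wrist_force: [1.2, 0.2, -4.7]
finger_gap: 55.7
finger_force: 30.0
```

```bash
python3 - <<'E'
from h import *
go(460.8,-68.7,108,.18)
c=viewer.camera("scene"); np.savez("s2",**c); cv2.imwrite("pics/s2.png",cv2.resize(c["frame"][130:330,200:460],(780,600)))
c=viewer.camera("wrist"); np.savez("w2",**c); cv2.imwrite("pics/w2.png",c["frame"])
E
```

```text
t 5.35 pos [460.5 -69.4 107.2] psi 0.178 F [ 1.2  0.2 -4.7] gap 55.7
tool [ 0.5 -0.6 -0.8] turn -0.002
```

View pics/w2.png

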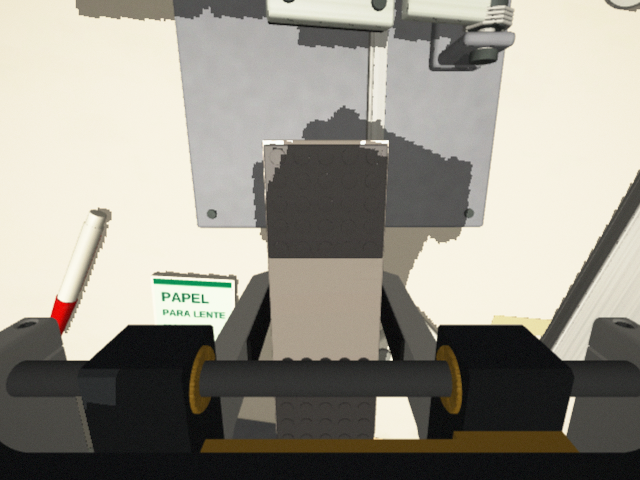

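The wrist picture shows the rack gripped and proud-matted. The fence's left face is at x≈371 from (371,35) to (369,138). The plate's near edge runs (199,226) to (484,226), with holes at (212,214) and (469,213), and the bar's near edge runs (268,20) to (391,28).

```bash
python3 - <<'E'
from h import *
c=dict(np.load("w2.npz"))
print(c["origin"],c["orientation"])
X=np.array([np.cos(.18),np.sin(.18)]);Y=np.array([-X[1],X[0]])
def pr(n,u,v,z):
    p=ray(c,u,v,z)[:2]; print(n,p.round(1),'along',(p@X).round(1),'across',(p@Y).round(1))
g=cv2.cvtColor(c["frame"],cv2.COLOR_BGR2GRAY).astype(float)
for v in (45,60,80,100,120,132):
    r=g[v-1:v+2].mean(0); d=np.diff(cv2.GaussianBlur(r[None],(0,0),1)[0]); u=360+np.argmax(d[360:380])+.5
    w=375+np.argmin(d[375:395])+.5
    print(v,u,w); pr('face',u,v,22)
for v in (100,150,200):
    r=g[v-1:v+2].mean(0); d=np.diff(r); u=170+np.argmin(d[170:215])+.5; pr('L',u,v,10)
    w=470+np.argmax(d[470:515])+.5; pr('R',w,v,10)
for p in [(199,226),(484,226),(212,214),(469,213)]: pr('base',*p,10)
pr('fingermark', 327,143,60)
P=cloud(c);Z=P[...,2]
m=(Z>70)&(Z<112); m[215:]=0
zr=107-18; m=np.zeros(Z.shape,bool); m[135:330,255:400]=True; m&=(abs(Z-(zr+50))<12)
q=P[m]; print(cv2.minAreaRect(np.c_[q[:,:2]@X,q[:,:2]@Y].astype(np.float32)),np.median(q[:,2]))
# bar
m=np.zeros(Z.shape,bool); m[0:26,268:395]=True; q=P[m]; print(np.nanpercentile(q[:,2],[5,50,95])); k=np.c_[q[:,:2]@X,q[:,:2]@Y]; print(np.nanpercentile(k,[1,50,99],axis=0))
s=manip.read_state(); print('tcp',s["eef_pos"][:2]@X,s["eef_pos"][:2]@Y)
E
```

```text
[536.09834093 -57.30694741 286.74242647] [ 2.86987271e+00  7.52511973e-04 -1.39193876e+00]
45 369.5 377.5
face [608.6 -75.9] along 585.1 across -183.6
60 369.5 386.5
face [599.2 -78. ] along 575.5 across -184.0
80 369.5 385.5
face [586.3 -80.8] along 562.4 across -184.4
100 368.5 384.5
face [573.  -82.9] along 548.9 across -184.1
120 367.5 375.5
face [559.2 -85.1] along 535.0 across -183.9
132 367.5 383.5
face [550.9 -86.9] along 526.4 across -184.2
L [549.3  56.2] along 550.5 across -43.0
R [ 592.5 -182.6] along 550.2 across -285.7
L [512.6  49.8] along 513.2 across -42.8
R [ 555.7 -188.8] along 513.0 across -285.2
L [473.1  42.1] along 472.9 across -43.3
R [ 516.2 -196.3] along 472.7 across -285.6
base [451.4  36.6] along 450.7 across -44.8
base [ 494.6 -201.8] along 450.5 across -287.1
base [463.8  26.7] along 461.1 across -56.8
base [ 503.1 -186. ] along 461.7 across -273.1
fingermark [537.3 -58.1] along 518.3 across -153.4
((472.5668029785156, -153.20040893554688), (73.59523010253906, 94.11195373535156), 89.96099090576172) 142.82883356117142
[ 88.28352437  94.71668259 102.11054559]
[[ 576.77379494 -187.62860343]
 [ 580.8231201  -155.20991308]
 [ 601.37503097 -123.45907672]]
tcp 441.30894937052864 -149.65063119069296
```

```bash
python3 - <<'E'
from h import *
c=dict(np.load("w2.npz")); s=manip.read_state()
X=np.array([np.cos(.18),np.sin(.18)]);Y=np.array([-X[1],X[0]])
g=cv2.cvtColor(c["frame"],cv2.COLOR_BGR2GRAY).astype(float)
for v,z in((270,135),(290,135),(310,135),(170,144),(200,144),(230,144)):
    d=np.diff(g[v-1:v+2].mean(0)); a=255+np.argmax(abs(d[255:285]))+.5; b=370+np.argmax(abs(d[370:400]))+.5
    p=ray(c,a,v,z)[:2];q=ray(c,b,v,z)[:2]; print(v,a,b,(p@Y).round(1),(q@Y).round(1),((p+q)/2@Y).round(1))
# front top edge of the rack
print('front', [ (ray(c,u,141,135)[:2]@X).round(1) for u in(275,325,380)])
E
```

```text
270 267.5 382.5 -124.3 -179.9 -152.1
290 268.5 381.5 -124.3 -179.9 -152.1
310 269.5 380.5 -124.3 -179.9 -152.1
170 262.5 386.5 -126.0 -178.0 -152.0
200 265.5 384.5 -126.6 -177.7 -152.2
230 260.5 383.5 -123.8 -177.9 -150.8
front [np.float64(518.8), np.float64(518.7), np.float64(518.7)]
```

{"api": "move_arm", "payload": {
  "moves": [
    [0,0,0.025,0],
    [0,0,0.05,0],
    [0,0,0.067,0],
    [0,0,0.075,0],
    [0,0,0.075,0],
    [0,0,0.075,0]
  ]
}}

```text
clock: 6.05
eef_pos: [461.7, -67.2, 34.0]
eef_rot: [3.141, -0.001, 0.182]
wrist_force: [0.6, -0.6, -3.2]
finger_gap: 55.9
finger_force: 30.0
```

```bash
python3 - <<'E'
from h import *
go(460.8,-68.7,31,.18)
c=viewer.camera("scene"); np.savez("s3",**c); cv2.imwrite("pics/s3.png",cv2.resize(c["frame"][130:330,200:460],(780,600)))
E
```

```text
t 6.05 pos [461.7 -67.2  34. ] psi 0.182 F [ 0.6 -0.6 -3.2] gap 55.9
tool [-1.2  1.4  3. ] turn 0.0016
```

View pics/s3.png

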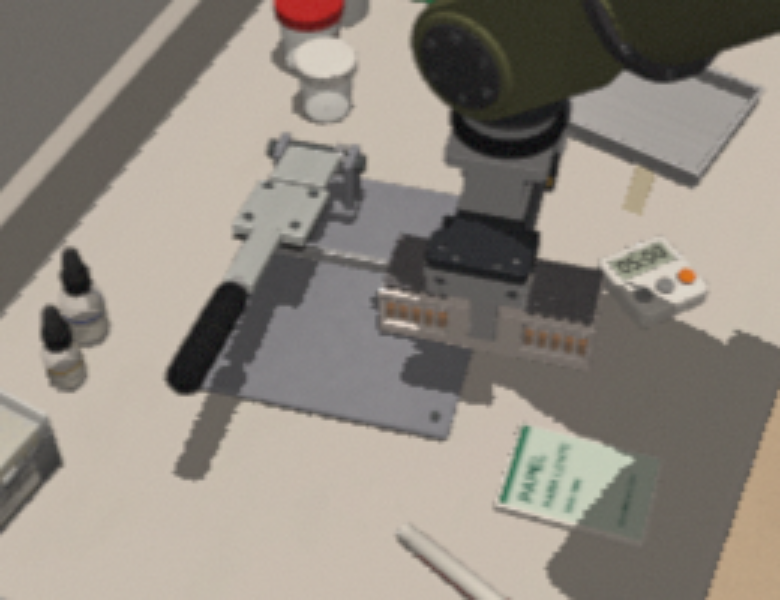

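The rack is held level over the bed, lined up with the raised bar, and the timer is clear of it. I slide it in.

{"api": "move_arm", "payload": {
  "moves": [
    [0.005,0,0.001,0],
    [0.015,0,0.001,0],
    [0.027,0,0.001,0],
    [0.04,0,0.001,0],
    [0.052,0,0.001,0],
    [0.064,0,0.001,0],
    [0.075,0,0.001,0],
    [0.085,0,0.001,0],
    [0.092,0,0.001,0],
    [0.096,0,0.001,0],
    [0.096,0,0.001,0]
  ]
}}

```text
clock: 7.2
eef_pos: [556.1, -50.3, 32.4]
eef_rot: [-3.142, 0.0, 0.181]
wrist_force: [-0.4, -0.7, -3.7]
finger_gap: 55.7
finger_force: 30.0
```

{"api": "move_arm", "payload": {
  "moves": [
    [0,0,0.001,0],
    [0,0,0.002,0],
    [0,0,0.002,0]
  ]
}}

```text
clock: 7.5
eef_pos: [555.5, -50.4, 30.3]
eef_rot: [-3.141, 0.0, 0.181]
wrist_force: [-0.1, -0.9, -4.3]
finger_gap: 55.8
finger_force: 30.0
```

{"api": "move_arm", "payload": {
  "moves": [
    [0,0,0.001,0],
    [0,0,0.001,0]
  ]
}}

```text
clock: 7.7
eef_pos: [555.7, -50.4, 29.4]
eef_rot: [-3.142, 0.0, 0.181]
wrist_force: [0.4, -0.5, -2.8]
finger_gap: 55.9
finger_force: 30.0
```

{"api": "move_arm", "payload": {
  "moves": [
    [0,0,0.001,0],
    [0,0,0.001,0]
  ]
}}

```text
clock: 7.9
eef_pos: [555.8, -50.4, 29.1]
eef_rot: [3.141, -0.0, 0.181]
wrist_force: [-5.0, 0.7, 4.9]
finger_gap: 55.6
finger_force: 30.0
```

{"api": "move_arm", "payload": {
  "moves": [
    [0.004,0,0,0],
    [0.008,0,0,0],
    [0.011,0,0,0],
    [0.011,0,0,0]
  ]
}}

```text
clock: 8.3
eef_pos: [567.2, -48.4, 29.1]
eef_rot: [3.141, -0.001, 0.181]
wrist_force: [-1.5, -0.3, 5.0]
finger_gap: 55.7
finger_force: 30.0
```

{"api": "move_arm", "payload": {
  "moves": [
    [0.001,0,0,0],
    [0.002,0,0,0],
    [0.002,0,0,0]
  ]
}}

```text
clock: 8.6
eef_pos: [568.7, -48.2, 29.1]
eef_rot: [3.141, -0.0, 0.181]
wrist_force: [-4.6, -0.4, 6.7]
finger_gap: 55.6
finger_force: 30.0
```

{"api": "move_arm", "payload": {
  "moves": [
    [0.001,0,0,0],
    [0.002,0,0,0],
    [0.002,0,0,0]
  ]
}}

```text
clock: 8.9
eef_pos: [570.7, -47.8, 29.1]
eef_rot: [3.141, -0.0, 0.181]
wrist_force: [-5.1, -0.9, 7.4]
finger_gap: 55.7
finger_force: 30.0
```

{"api": "move_arm", "payload": {
  "moves": [
    [0.001,0,0,0],
    [0.002,0,0,0],
    [0.002,0,0,0]
  ]
}}

```text
clock: 9.2
eef_pos: [572.2, -47.5, 29.1]
eef_rot: [3.141, 0.001, 0.181]
wrist_force: [-9.2, -1.9, 10.2]
finger_gap: 55.7
finger_force: 30.0
```

{"api": "move_arm", "payload": {
  "moves": [
    [0.001,0,0,0],
    [0.002,0,0,0],
    [0.002,0,0,0]
  ]
}}

```text
clock: 9.5
eef_pos: [572.7, -47.4, 29.0]
eef_rot: [-3.141, 0.005, 0.181]
wrist_force: [-20.9, -3.6, 17.6]
finger_gap: 55.7
finger_force: 30.0
```

{"api": "move_arm", "payload": {
  "moves": [
    [-0.001,0,0,0],
    [-0.001,0,0,0]
  ]
}}

```text
clock: 9.7
eef_pos: [572.7, -47.4, 29.0]
eef_rot: [-3.142, 0.002, 0.181]
wrist_force: [-11.5, -2.6, 11.1]
finger_gap: 56.2
finger_force: 30.0
```

{"api": "move_arm", "payload": {
  "moves": [
    [0,0,0,0],
    [0,0,0,0],
    [0,0,0,0],
    [0,0,0,0]
  ],
  "jaw": 0.08
}}

```text
clock: 10.1
eef_pos: [573.6, -47.1, 28.4]
eef_rot: [3.142, -0.0, 0.181]
wrist_force: [-0.3, -0.0, 0.3]
finger_gap: 79.6
finger_force: 0.0
```

{"api": "move_arm", "payload": {
  "moves": [
    [0,0,-0.02,0],
    [0,0,-0.05,0],
    [0,0,-0.085,0],
    [-0.02,0,-0.12,0],
    [-0.05,0,-0.15,0],
    [-0.08,0,-0.15,0],
    [-0.08,0,-0.15,0]
  ]
}}

```text
clock: 10.8
eef_pos: [493.0, -61.8, 179.5]
eef_rot: [3.141, -0.001, 0.18]
wrist_force: [-0.3, 0.4, 0.4]
finger_gap: 79.4
finger_force: 0.0
```

```bash
python3 - <<'E'
from h import *
go(461,-68.7,180,.18)
c=viewer.camera("wrist"); np.savez("w3",**c); cv2.imwrite("pics/w3.png",c["frame"])
E
```

```text
t 10.8 pos [493.  -61.8 179.5] psi 0.18 F [-0.3  0.4  0.4] gap 79.4
tool [-32.7   1.   -0.5] turn 0.0001
```

View pics/w3.png

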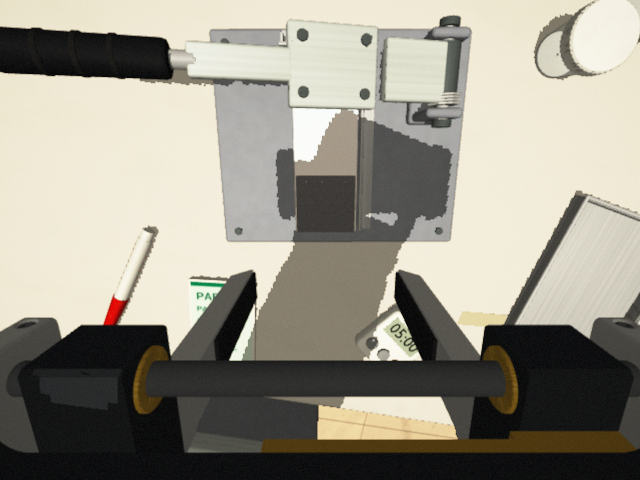

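The wrist picture shows the rack lying along the fence with its rear mat at (297–357, 176–232). The bar is over its front half, and the handle runs from (0,52) to (170,57).

```bash
python3 - <<'E'
from h import *
c=dict(np.load("w3.npz"))
X=np.array([np.cos(.18),np.sin(.18)]);Y=np.array([-X[1],X[0]])
g=cv2.GaussianBlur(cv2.cvtColor(c["frame"],cv2.COLOR_BGR2GRAY),(0,0),1).astype(float)
L=[];Rr=[];F=[]
for v in range(182,228,4):
    d=np.diff(g[v]); a=288+np.argmin(d[288:303])+.5; b=348+np.argmax(d[348:362])+.5
    L.append(ray(c,a,v,65)[:2]); Rr.append(ray(c,b,v,65)[:2])
for n,l in(('L',L),('R',Rr)):
    l=np.array(l); k=np.c_[l@X,l@Y]; print(n,np.median(k[:,1]).round(1),'slope',np.polyfit(k[:,0],k[:,1],1)[0].round(4),k[:,1].round(1))
B=[]
for u in range(302,352,4):
    d=np.diff(g[:,u]); v=222+np.argmax(abs(d[222:242]))+.5; B.append(ray(c,u,v,56)[:2])
B=np.array(B);k=np.c_[B@X,B@Y];print('rear',k[:,0].round(1),np.polyfit(k[:,1],k[:,0],1)[0])
P=cloud(c);Z=P[...,2]
m=np.zeros(Z.shape,bool);m[20:85,0:165]=True;m&=(Z>100)&(Z<165);q=P[m];k=np.c_[q[:,:2]@X,q[:,:2]@Y,q[:,2]]
print('handle',np.percentile(k,[1,50,99],axis=0).round(1))
for y in(-40,-20,0,10): 
    s=abs(k[:,1]-y)<4; print(y,s.sum(),np.percentile(k[s],[2,50,98],axis=0).round(1).tolist())
E
```

```text
L -124.8 slope -0.0122 [-124.5 -125.3 -125.2 -125.1 -125.  -125.  -124.9 -124.8 -124.7 -124.6
 -124.6 -124.5]
R -175.8 slope -0.0035 [-175.9 -176.  -176.1 -176.2 -175.4 -175.4 -175.5 -175.6 -175.7 -175.8
 -175.9 -176. ]
rear [462.7 462.7 462.7 462.7 462.7 462.7 462.7 462.7 462.7 462.7 462.7 462.7
 462.7] -0.0011603190686872086
handle [[592.5 -48.3 121.7]
 [602.5  -3.1 136.4]
 [615.8  37.8 147.3]]
-40 612 [[592.9, -43.8, 118.9], [602.8, -40.0, 128.7], [615.3, -36.3, 132.2]]
-20 666 [[592.4, -23.9, 122.3], [602.7, -20.3, 133.6], [615.8, -16.2, 136.9]]
0 720 [[592.6, -3.9, 127.7], [602.7, -0.5, 138.4], [615.5, 3.9, 141.4]]
10 718 [[592.7, 6.1, 130.2], [602.7, 10.0, 140.5], [615.3, 13.8, 143.7]]
```

```bash
python3 - <<'E'
from h import *
c=dict(np.load("w3.npz"))
X=np.array([np.cos(.18),np.sin(.18)]);Y=np.array([-X[1],X[0]])
g=cv2.GaussianBlur(cv2.cvtColor(c["frame"],cv2.COLOR_BGR2GRAY),(0,0),1)
print(c["frame"][168:246:2,325].tolist())
for v in(176,226,229,232,236,241):print(v,[(z,(ray(c,325,v,z)[:2]@X).round(1)) for z in(10,56,65)])
P=cloud(c);print(P[170:246:4,325,2].round(0))
E
```

```text
[[139, 153, 166], [135, 149, 162], [137, 153, 165], [134, 151, 163], [58, 64, 69], [56, 59, 60], [58, 62, 65], [59, 61, 63], [54, 59, 61], [55, 57, 59], [57, 60, 65], [55, 59, 63], [57, 62, 65], [57, 59, 63], [56, 60, 62], [54, 60, 62], [57, 59, 61], [56, 57, 62], [54, 60, 64], [54, 58, 60], [54, 60, 63], [58, 62, 64], [51, 52, 57], [56, 59, 61], [55, 59, 62], [55, 56, 61], [56, 59, 61], [55, 58, 61], [56, 57, 62], [56, 60, 62], [58, 62, 66], [55, 60, 62], [73, 75, 76], [82, 83, 83], [81, 83, 83], [80, 79, 81], [73, 77, 76], [101, 113, 122], [113, 130, 138]]
176 [(10, np.float64(519.7)), (56, np.float64(523.7)), (65, np.float64(524.4))]
226 [(10, np.float64(466.8)), (56, np.float64(477.7)), (65, np.float64(479.9))]
229 [(10, np.float64(463.5)), (56, np.float64(474.8)), (65, np.float64(477.1))]
232 [(10, np.float64(460.1)), (56, np.float64(472.0)), (65, np.float64(474.3))]
236 [(10, np.float64(455.7)), (56, np.float64(468.1)), (65, np.float64(470.5))]
241 [(10, np.float64(450.1)), (56, np.float64(463.2)), (65, np.float64(465.8))]
[56. 55. 66. 65. 65. 67. 66. 66. 66. 67. 65. 66. 66. 64. 67. 64. 10.  8.
  2.]
```

{"api": "move_arm", "payload": {
  "moves": [
    [0.02,-0.025,0,0],
    [0.045,-0.055,0,0],
    [0.07,-0.085,0,0],
    [0.095,-0.115,0,0],
    [0.118,-0.145,0,0],
    [0.1325,-0.162,0,0],
    [0.1325,-0.162,0.01,0],
    [0.1325,-0.162,0.025,0],
    [0.1325,-0.162,0.03,0]
  ],
  "jaw": 0,
  "squeeze": 10
}}

```text
clock: 11.75
eef_pos: [595.0, 120.8, 145.7]
eef_rot: [-3.142, 0.004, 0.18]
wrist_force: [-0.3, 0.7, 0.5]
finger_gap: 11.3
finger_force: 0.0
```

{"api": "move_arm", "payload": {
  "moves": [
    [0,0,0.007,0],
    [0,0,0.014,0],
    [0,0,0.021,0],
    [0,0,0.028,0],
    [0,0,0.033,0]
  ]
}}

```text
clock: 12.25
eef_pos: [596.0, 121.7, 115.0]
eef_rot: [-3.142, -0.0, 0.181]
wrist_force: [-0.7, 1.0, 1.9]
finger_gap: 0.6
finger_force: 1.1
```

{"api": "move_arm", "payload": {
  "moves": [
    [0,0,0.005,0],
    [0,0,0.01,0],
    [0,0,0.015,0],
    [0,0,0.02,0],
    [0,0,0.02,0]
  ]
}}

```text
clock: 12.75
eef_pos: [596.1, 122.5, 95.9]
eef_rot: [-3.14, -0.001, 0.181]
wrist_force: [-2.5, 5.5, 11.6]
finger_gap: 0.4
finger_force: 5.3
```

{"api": "move_arm", "payload": {
  "moves": [
    [-0.001,0,0.004,0],
    [-0.001,0,0.007,0],
    [-0.001,0,0.009,0],
    [-0.001,0,0.009,0]
  ]
}}

```text
clock: 13.15
eef_pos: [595.9, 122.8, 87.8]
eef_rot: [-3.14, -0.004, 0.181]
wrist_force: [-0.2, 8.2, 12.3]
finger_gap: 0.9
finger_force: 6.0
```

{"api": "move_arm", "payload": {
  "moves": [
    [0,0,0.002,0],
    [0,0,0.003,0],
    [0,0,0.003,0]
  ]
}}

```text
clock: 13.45
eef_pos: [595.9, 123.0, 84.9]
eef_rot: [-3.14, -0.004, 0.181]
wrist_force: [-1.4, 8.6, 12.8]
finger_gap: -0.0
finger_force: 6.3
```

{"api": "move_arm", "payload": {
  "moves": [
    [0,0,0.002,0],
    [0,0,0.003,0],
    [0,0,0.003,0]
  ]
}}

```text
clock: 13.75
eef_pos: [595.9, 123.1, 82.1]
eef_rot: [-3.14, -0.004, 0.181]
wrist_force: [-2.7, 10.2, 14.2]
finger_gap: 0.3
finger_force: 7.3
```

{"api": "move_arm", "payload": {
  "moves": [
    [0,0,0.001,0],
    [0,0,0.002,0],
    [0,0,0.002,0]
  ]
}}

```text
clock: 14.05
eef_pos: [596.0, 123.2, 80.8]
eef_rot: [-3.14, -0.004, 0.181]
wrist_force: [-5.4, 11.0, 21.3]
finger_gap: 0.6
finger_force: 10.6
```

{"api": "move_arm", "payload": {
  "moves": [
    [0,0,0.001,0],
    [0,0,0.0015,0],
    [0,0,0.0015,0]
  ]
}}

```text
clock: 14.35
eef_pos: [596.1, 123.3, 80.4]
eef_rot: [-3.14, -0.005, 0.181]
wrist_force: [-8.9, 10.1, 30.7]
finger_gap: 0.6
finger_force: 15.3
```

{"api": "move_arm", "payload": {
  "moves": [
    [0,0,0.0005,0],
    [0,0,0.0005,0],
    [0,0,0.0005,0]
  ]
}}

```text
clock: 14.65
eef_pos: [596.1, 123.3, 80.2]
eef_rot: [-3.14, -0.005, 0.181]
wrist_force: [-11.0, 9.1, 34.0]
finger_gap: 0.4
finger_force: 16.8
```

{"api": "move_arm", "payload": {
  "moves": [
    [0,0,-0.006,0],
    [0,0,-0.018,0],
    [0,0,-0.03,0],
    [0,0,-0.042,0],
    [0,0,-0.054,0],
    [0,0,-0.066,0],
    [0,0,-0.085,0],
    [0,0,-0.102,0]
  ]
}}

```text
clock: 15.45
eef_pos: [594.8, 121.6, 179.5]
eef_rot: [-3.141, 0.0, 0.181]
wrist_force: [0.2, -0.0, 0.3]
finger_gap: 0.5
finger_force: 0.0
```

{"api": "move_arm", "payload": {
  "moves": [
    [-0.02,0.025,0,0],
    [-0.045,0.055,0,0],
    [-0.07,0.085,0,0],
    [-0.095,0.115,0,0],
    [-0.118,0.145,0,0],
    [-0.1315,0.162,0,0],
    [-0.1315,0.162,0,0]
  ],
  "jaw": 0.08
}}

```text
clock: 16.15
eef_pos: [493.9, -63.2, 179.0]
eef_rot: [3.142, -0.0, 0.178]
wrist_force: [1.0, -0.3, -0.1]
finger_gap: 53.6
finger_force: 0.0
```

```bash
cat > chk.py <<'E'
from h import *
import sys
c=viewer.camera("wrist"); np.savez(sys.argv[1],**c); cv2.imwrite(f"pics/{sys.argv[1]}.png",c["frame"])
X=np.array([np.cos(.18),np.sin(.18)]);Y=np.array([-X[1],X[0]])
P=cloud(c);A=P[...,:2]@X-552.5;C=P[...,:2]@Y+152;Z=P[...,2]
s=manip.read_state();print(s["clock"],'tcp press',s["eef_pos"][:2]@X-555,s["eef_pos"][:2]@Y+149.6,s["eef_pos"][2])
def med(n,x0,x1,y0,y1,lo,hi):
    m=(A>x0)&(A<x1)&(C>y0)&(C<y1)&(Z>lo)&(Z<hi); print(n,m.sum(),np.median(Z[m]).round(1) if m.any() else None)
med('rear mat',-75,-35,-20,20,40,80); med('bare',-20,0,-20,20,40,80)
med('handle',45,60,155,170,60,170); med('bar near edge',28,40,-20,20,70,120)
g=cv2.GaussianBlur(cv2.cvtColor(c["frame"],cv2.COLOR_BGR2GRAY),(0,0),1)
m=((A>-110)&(A<15)&(abs(C)<45)&(Z>48)&(Z<75)); k=np.c_[A[m],C[m]].astype(np.float32)
if m.sum()>20:
    print('rack pts bounds',np.percentile(k,[.5,99.5],axis=0).round(1)); 
m=((A>-110)&(A<-25)&(abs(C)<45)&(Z>60)&(Z<75)); k=np.c_[A[m],C[m]].astype(np.float32)
if m.sum()>20: print('mat',cv2.minAreaRect(k))
E
python3 chk.py w4
```

```text
16.2 tcp press -79.51334719935772 -0.006690739617766894 178.97449524657347
rear mat 2023 65.4
bare 1064 56.1
handle 875 141.6
bar near edge 991 96.8
rack pts bounds [[-76.7 -26.3]
 [ 14.9  29. ]]
mat ((-52.3297004699707, 1.3398303985595703), (52.05400085449219, 49.82720947265625), 89.9723892211914)
```

{"api": "move_arm", "payload": {
  "moves": [
    [0.03,0,0,0],
    [0.06,0,0,0],
    [0.08,0,0,0],
    [0.08,0,0.03,0],
    [0.08,0,0.06,0],
    [0.08,0,0.095,0],
    [0.08,0,0.125,0],
    [0.08,0,0.145,0],
    [0.08,0,0.15,0],
    [0.08,0,0.15,0]
  ]
}}

```text
clock: 17.2
eef_pos: [573.6, -46.3, 28.2]
eef_rot: [-3.141, 0.001, 0.182]
wrist_force: [-0.1, 0.0, -0.1]
finger_gap: 80.2
finger_force: 0.0
```

{"api": "move_arm", "payload": {
  "moves": [
    [0,0,0,0],
    [0,0,0,0],
    [0,0,0,0],
    [0,0,0,0],
    [0,0,0,0]
  ],
  "jaw": 0.04,
  "squeeze": 30
}}

```text
clock: 17.7
eef_pos: [573.9, -47.2, 29.2]
eef_rot: [3.141, -0.001, 0.181]
wrist_force: [-1.4, 0.6, 6.1]
finger_gap: 55.9
finger_force: 30.0
```

{"api": "move_arm", "payload": {
  "moves": [
    [0,0,-0.001,0],
    [-0.004,0,-0.002,0],
    [-0.015,0,-0.002,0],
    [-0.03,0,-0.002,0],
    [-0.045,0,-0.002,0],
    [-0.06,0,-0.002,0],
    [-0.075,0,-0.002,0],
    [-0.09,0,-0.002,0],
    [-0.102,0,-0.002,0],
    [-0.109,0,-0.002,0],
    [-0.112,0,-0.003,0]
  ]
}}

```text
clock: 18.8
eef_pos: [462.7, -67.3, 31.3]
eef_rot: [-3.141, 0.001, 0.181]
wrist_force: [-0.0, 0.2, -3.6]
finger_gap: 55.8
finger_force: 30.0
```

{"api": "move_arm", "payload": {
  "moves": [
    [0,0,-0.02,0],
    [0,0,-0.045,0],
    [0,0,-0.065,-0.05],
    [0,0,-0.07,-0.15],
    [0,0,-0.07,-0.28],
    [0,0,-0.07,-0.41],
    [0,0,-0.07,-0.54],
    [0,0,-0.07,-0.67],
    [0,0,-0.07,-0.8],
    [0,0,-0.07,-0.93],
    [0,0,-0.07,-1.06],
    [0,0,-0.07,-1.19]
  ]
}}

```text
clock: 20.0
eef_pos: [463.5, -67.2, 101.5]
eef_rot: [3.142, -0.0, 1.376]
wrist_force: [-0.0, 0.1, -3.8]
finger_gap: 55.5
finger_force: 30.0
```

{"api": "move_arm", "payload": {
  "moves": [
    [0,0,0,-0.13],
    [0,0,0,-0.26],
    [0,0,0,-0.39],
    [0,0,0,-0.52],
    [0,0,0,-0.65],
    [0,0,0,-0.78],
    [0,0,0,-0.91],
    [0,0,0,-1.04],
    [0,0,0,-1.17],
    [0,0,0,-1.3],
    [0,0,0,-1.43],
    [0,0,0,-1.56]
  ]
}}

```text
clock: 21.2
eef_pos: [463.5, -67.2, 101.5]
eef_rot: [3.142, -0.0, 2.936]
wrist_force: [-0.4, 0.1, -3.8]
finger_gap: 55.7
finger_force: 30.0
```

{"api": "move_arm", "payload": {
  "moves": [
    [0,0,0,-0.13],
    [0,0,0,-0.25],
    [0,0,0,-0.34],
    [0,0,0,-0.385],
    [0,0,0,-0.3916],
    [0,0,0,-0.3916],
    [0,0,0,-0.3916]
  ]
}}

```text
clock: 21.9
eef_pos: [463.4, -67.2, 101.5]
eef_rot: [3.142, 0.0, -2.962]
wrist_force: [-0.1, 0.5, -4.2]
finger_gap: 55.6
finger_force: 30.0
```

```bash
python3 -c "
from h import *
go(462.7,-67.3,101,.18+np.pi);print(manip.read_state()['joints'])
c=viewer.camera('wrist'); np.savez('w5',**c); cv2.imwrite('pics/w5.png',c['frame'])"
```

```text
t 21.9 pos [463.4 -67.2 101.5] psi -2.962 F [-0.1  0.5 -4.2] gap 55.6
tool [0.7 0.  0.5] turn -0.0003
[-2.22339434e-01  2.40569939e-01  1.85908421e+00  5.27934507e-05
  1.04191528e+00 -1.97281647e+00]
```

View pics/w5.png

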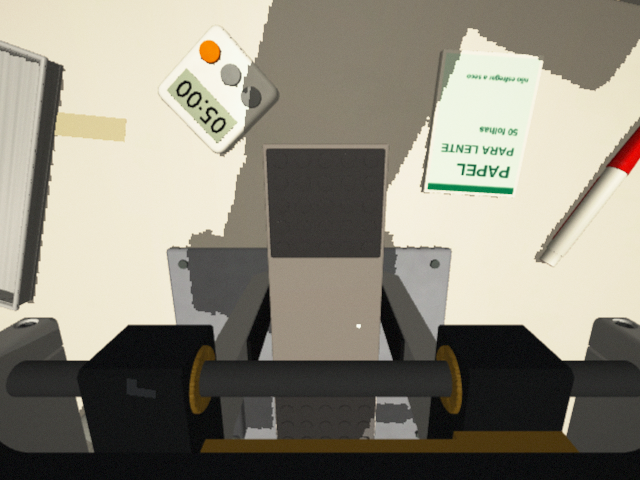

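The turned rack shows the pressed mat flush, framed by the rack rim at (270–385, 148–258). The timer at (218,90) is undisturbed. Now I lower it and slide in the second end.

{"api": "move_arm", "payload": {
  "moves": [
    [0,0,0.025,0],
    [0,0,0.05,0],
    [0,0,0.065,0],
    [0,0,0.07,0],
    [0,0,0.07,0]
  ]
}}

```text
clock: 22.45
eef_pos: [463.2, -67.2, 31.2]
eef_rot: [3.141, -0.001, -2.961]
wrist_force: [1.3, 0.7, -3.6]
finger_gap: 55.7
finger_force: 30.0
```

{"api": "move_arm", "payload": {
  "moves": [
    [-0.005,0,0,0],
    [-0.015,0,0,0],
    [-0.027,0,0,0],
    [-0.04,0,0,0],
    [-0.052,0,0,0],
    [-0.064,0,0,0],
    [-0.075,0,0,0],
    [-0.085,0,0,0],
    [-0.092,0,0,0],
    [-0.096,0,0,0],
    [-0.096,0,0.001,0],
    [-0.096,0,0.002,0]
  ]
}}

```text
clock: 23.65
eef_pos: [557.5, -50.0, 29.3]
eef_rot: [3.142, -0.0, -2.961]
wrist_force: [0.5, 0.0, -3.9]
finger_gap: 55.8
finger_force: 30.0
```

{"api": "move_arm", "payload": {
  "moves": [
    [0,0,0.001,0],
    [0,0,0.001,0]
  ]
}}

```text
clock: 23.85
eef_pos: [557.5, -50.0, 29.2]
eef_rot: [3.141, 0.0, -2.961]
wrist_force: [-5.0, 1.1, 6.7]
finger_gap: 56.1
finger_force: 30.0
```

{"api": "move_arm", "payload": {
  "moves": [
    [-0.004,0,0,0],
    [-0.008,0,0,0],
    [-0.011,0,0,0],
    [-0.0125,0,0,0],
    [-0.0125,0,0,0]
  ]
}}

```text
clock: 24.35
eef_pos: [570.0, -47.9, 29.2]
eef_rot: [-3.141, 0.0, -2.961]
wrist_force: [-3.7, -0.5, 6.8]
finger_gap: 55.7
finger_force: 30.0
```

{"api": "move_arm", "payload": {
  "moves": [
    [-0.001,0,0,0],
    [-0.002,0,0,0],
    [-0.002,0,0,0]
  ]
}}

```text
clock: 24.65
eef_pos: [571.0, -47.8, 29.2]
eef_rot: [3.142, -0.002, -2.961]
wrist_force: [-12.7, -1.3, 10.8]
finger_gap: 55.8
finger_force: 30.0
```

{"api": "move_arm", "payload": {
  "moves": [
    [-0.001,0,0,0],
    [-0.002,0,0,0],
    [-0.002,0,0,0]
  ]
}}

```text
clock: 24.95
eef_pos: [571.6, -47.6, 29.1]
eef_rot: [3.141, -0.006, -2.961]
wrist_force: [-23.2, -3.7, 17.7]
finger_gap: 56.1
finger_force: 30.0
```

{"api": "move_arm", "payload": {
  "moves": [
    [0.001,0,0,0],
    [0.001,0,0,0]
  ]
}}

```text
clock: 25.15
eef_pos: [571.6, -47.7, 29.1]
eef_rot: [3.141, -0.003, -2.961]
wrist_force: [-13.5, -2.4, 11.4]
finger_gap: 55.8
finger_force: 30.0
```

{"api": "move_arm", "payload": {
  "moves": [
    [0,0,0,0],
    [0,0,0,0],
    [0,0,0,0],
    [0,0,0,0]
  ],
  "jaw": 0.08
}}

```text
clock: 25.55
eef_pos: [573.1, -47.2, 28.5]
eef_rot: [-3.142, 0.0, -2.961]
wrist_force: [1.0, 0.5, 0.4]
finger_gap: 79.6
finger_force: 0.0
```

{"api": "move_arm", "payload": {
  "moves": [
    [0,0,-0.02,0],
    [0,0,-0.05,0],
    [0,0,-0.085,0],
    [0,0,-0.12,0],
    [0,0,-0.15,0],
    [0,0,-0.15,0]
  ]
}}

```text
clock: 26.15
eef_pos: [574.6, -47.3, 182.8]
eef_rot: [-3.139, 0.007, -2.961]
wrist_force: [-0.1, -0.2, -0.3]
finger_gap: 79.9
finger_force: 0.0
```

```bash
python3 - <<'E'
from h import *
X=np.array([np.cos(.18),np.sin(.18)]);Y=np.array([-X[1],X[0]])
s=manip.read_state();print(s["clock"],s["eef_pos"],s["eef_pos"][:2]@X,s["eef_pos"][:2]@Y)
c=viewer.camera("wrist"); np.savez("w6",**c); cv2.imwrite("pics/w6.png",c["frame"])
P=cloud(c);A=P[...,:2]@X;C=P[...,:2]@Y;Z=P[...,2]
m=(A>440)&(A<590)&(abs(C+152)<60)&(Z>48)&(Z<75);k=np.c_[A[m],C[m]];print(m.sum(),np.percentile(k,[.5,99.5],axis=0),cv2.minAreaRect(k.astype(np.float32)),np.median(Z[m]))
v,u=np.where(m);print(u.min(),u.max(),v.min(),v.max())
g=cv2.cvtColor(c["frame"],cv2.COLOR_BGR2GRAY)
E
```

```text
26.15 [574.56515942 -47.34056944 182.81011547] 556.8069462374526 -149.43987604787284
7450 [[ 472.98640795 -177.62120808]
 [ 583.72970894 -122.30546143]] ((528.18994140625, -162.06967163085938), (87.94474792480469, 116.0120620727539), 85.79795837402344) 57.2562117819071
260 357 139 264
```

{"api": "move_arm", "payload": {
  "moves": [
    [-0.008,0.025,0,0],
    [-0.018,0.055,0,0],
    [-0.028,0.085,0,0],
    [-0.037,0.115,0,0],
    [-0.046,0.145,0,0],
    [-0.052,0.1625,0,0],
    [-0.052,0.1625,0.01,0],
    [-0.052,0.1625,0.025,0],
    [-0.052,0.1625,0.03,0]
  ],
  "jaw": 0,
  "squeeze": 10
}}

```text
clock: 27.1
eef_pos: [594.0, 120.7, 145.6]
eef_rot: [3.142, -0.004, -2.962]
wrist_force: [-0.1, -1.2, -0.2]
finger_gap: 11.5
finger_force: 0.0
```

{"api": "move_arm", "payload": {
  "moves": [
    [0,0,0.007,0],
    [0,0,0.014,0],
    [0,0,0.021,0],
    [0,0,0.028,0],
    [0,0,0.035,0],
    [0,0,0.042,0],
    [0,0,0.049,0],
    [0,0,0.053,0],
    [0,0,0.053,0]
  ]
}}

```text
clock: 28.0
eef_pos: [594.9, 122.9, 95.7]
eef_rot: [3.14, 0.001, -2.96]
wrist_force: [-4.3, 6.0, 10.7]
finger_gap: 0.6
finger_force: 5.2
```

{"api": "move_arm", "payload": {
  "moves": [
    [0,0,0.004,0],
    [0,0,0.008,0],
    [0,0,0.012,0],
    [0,0,0.014,0],
    [0,0,0.014,0]
  ]
}}

```text
clock: 28.5
eef_pos: [595.3, 123.4, 82.5]
eef_rot: [3.14, 0.002, -2.96]
wrist_force: [-2.4, 7.5, 12.3]
finger_gap: 0.4
finger_force: 5.9
```

{"api": "move_arm", "payload": {
  "moves": [
    [0,0,0.002,0],
    [0,0,0.003,0],
    [0,0,0.003,0]
  ]
}}

```text
clock: 28.8
eef_pos: [595.5, 123.5, 80.7]
eef_rot: [3.14, 0.003, -2.96]
wrist_force: [-9.1, 8.6, 23.9]
finger_gap: 0.5
finger_force: 11.8
```

{"api": "move_arm", "payload": {
  "moves": [
    [0,0,0.001,0],
    [0,0,0.0015,0],
    [0,0,0.0015,0]
  ]
}}

```text
clock: 29.1
eef_pos: [595.6, 123.5, 80.2]
eef_rot: [3.14, 0.003, -2.96]
wrist_force: [-12.1, 8.1, 32.0]
finger_gap: 0.4
finger_force: 16.5
```

Hard stop reached at the same height as the first press. I release the lever and return.

{"api": "move_arm", "payload": {
  "moves": [
    [0,0,0.0005,0],
    [0,0,-0.006,0],
    [0,0,-0.018,0],
    [0,0,-0.03,0],
    [0,0,-0.042,0],
    [0,0,-0.054,0],
    [0,0,-0.066,0],
    [0,0,-0.085,0],
    [0,0,-0.1015,0]
  ]
}}

```text
clock: 30.0
eef_pos: [594.8, 122.1, 179.6]
eef_rot: [3.141, -0.0, -2.961]
wrist_force: [-0.7, 0.4, 0.8]
finger_gap: 0.3
finger_force: 0.0
```

{"api": "move_arm", "payload": {
  "moves": [
    [0.008,-0.025,0,0],
    [0.018,-0.055,0,0],
    [0.028,-0.085,0,0],
    [0.037,-0.115,0,0],
    [0.046,-0.145,0,0],
    [0.052,-0.1625,0,0],
    [0.052,-0.1625,0,0],
    [0.052,-0.1625,0,0],
    [0.052,-0.1625,0,0]
  ],
  "jaw": 0.08
}}

```text
clock: 30.9
eef_pos: [573.1, -46.2, 178.5]
eef_rot: [3.141, -0.0, -2.96]
wrist_force: [0.1, 0.0, 0.0]
finger_gap: 68.9
finger_force: 0.0
```

{"api": "move_arm", "payload": {
  "moves": [
    [0,0,0.03,0],
    [0,0,0.06,0],
    [0,0,0.095,0],
    [0,0,0.125,0],
    [0,0,0.145,0],
    [0,0,0.15,0],
    [0,0,0.15,0]
  ]
}}

```text
clock: 31.6
eef_pos: [573.0, -46.5, 28.3]
eef_rot: [3.141, -0.001, -2.96]
wrist_force: [0.2, 0.2, -0.5]
finger_gap: 80.1
finger_force: 0.0
```

{"api": "move_arm", "payload": {
  "moves": [
    [0,0,0,0],
    [0,0,0,0],
    [0,0,0,0],
    [0,0,0,0],
    [0,0,0,0]
  ],
  "jaw": 0.04,
  "squeeze": 30
}}

```text
clock: 32.1
eef_pos: [573.3, -47.2, 29.2]
eef_rot: [-3.141, 0.001, -2.961]
wrist_force: [-1.1, 0.4, 5.6]
finger_gap: 55.7
finger_force: 30.0
```

{"api": "move_arm", "payload": {
  "moves": [
    [0,0,-0.001,0],
    [0.004,0,-0.002,0],
    [0.015,0,-0.002,0],
    [0.03,0,-0.002,0],
    [0.045,0,-0.002,0],
    [0.06,0,-0.002,0],
    [0.075,0,-0.002,0],
    [0.09,0,-0.002,0],
    [0.102,0,-0.002,0],
    [0.11,0,-0.003,0],
    [0.112,0,-0.003,0]
  ]
}}

```text
clock: 33.2
eef_pos: [462.2, -67.5, 31.5]
eef_rot: [3.142, -0.0, -2.961]
wrist_force: [1.5, 0.3, -3.6]
finger_gap: 55.8
finger_force: 30.0
```

{"api": "move_arm", "payload": {
  "moves": [
    [0,0,-0.02,0],
    [0,0,-0.045,0],
    [0,0,-0.065,0],
    [0,0,-0.07,0],
    [0,0,-0.07,0]
  ]
}}

```text
clock: 33.7
eef_pos: [463.2, -67.4, 101.6]
eef_rot: [-3.141, 0.001, -2.961]
wrist_force: [0.9, 0.1, -4.5]
finger_gap: 55.7
finger_force: 30.0
```

```bash
python3 - <<'E'
from h import *
X=np.array([np.cos(.18),np.sin(.18)]);Y=np.array([-X[1],X[0]])
s=manip.read_state()
c=viewer.camera("wrist"); t=viewer.camera("top"); np.savez("t7",**t); np.savez("w7",**c)
P=cloud(c);A=(P[...,:2]-s["eef_pos"][:2])@X;C=(P[...,:2]-s["eef_pos"][:2])@Y;Z=P[...,2]-s["eef_pos"][2]
for n,a,b in(('mat',-76,-34),('bare',-24,10)):
    m=(A>a)&(A<b)&(abs(C)<18)&(Z>10)&(Z<60); print(n,m.sum(),np.median(Z[m]) if m.any() else 0)
P=cloud(t);Z=P[...,2]
# rack in hand and press state in the top view
k=P[185:210,240:285];kz=k[...,2];print('handle z',np.percentile(kz[kz>80],[50,95]) if (kz>80).any() else None)
# tray: rim by edge of colour/height
m=np.zeros(Z.shape,bool);m[205:335,435:535]=True;m&=(Z>13)&(Z<30)
m=cv2.morphologyEx(m.astype(np.uint8),cv2.MORPH_OPEN,np.ones((2,2)))
n,l,st,_=cv2.connectedComponentsWithStats(m);i=1+st[1:,4].argmax();v,u=np.where(l==i)
p=np.array([ray(t,a,b,18)[:2] for a,b in zip(u,v)],np.float32);print(cv2.minAreaRect(p))
go(455,-369,101,-.166+np.pi)
E
```

```text
mat 7440 30.110642069009273
bare 4525 27.043846808882975
handle z [137.90213403 148.28166787]
((453.0425109863281, -371.7938232421875), (134.86676025390625, 210.4178466796875), 80.89262390136719)
t 33.8 pos [462.4 -67.2 100.4] psi -2.961 F [-0.7  0.9 -4.1] gap 55.8
tool [  61.6 -295.5   -0.6] turn 0.3468
```

{"api": "move_arm", "payload": {
  "moves": [
    [0.003,-0.014,0,0.02],
    [0.008,-0.04,0,0.05],
    [0.014,-0.067,0,0.08],
    [0.02,-0.094,0,0.11],
    [0.026,-0.121,0,0.14],
    [0.032,-0.148,0,0.17],
    [0.038,-0.175,0,0.2],
    [0.044,-0.202,0,0.23],
    [0.05,-0.23,0,0.26],
    [0.056,-0.258,0,0.29],
    [0.061,-0.283,0,0.325],
    [0.0625,-0.2965,0,0.343]
  ]
}}

```text
clock: 35.0
eef_pos: [453.6, -372.4, 100.3]
eef_rot: [3.141, -0.001, 2.976]
wrist_force: [0.6, 0.3, -4.5]
finger_gap: 55.9
finger_force: 30.0
```

{"api": "move_arm", "payload": {
  "moves": [
    [0,0,0,0],
    [0,0,0.02,0],
    [0,0,0.045,0],
    [0,0,0.065,0],
    [0,0,0.073,0],
    [0,0,0.075,0],
    [0,0,0.075,0]
  ]
}}

```text
clock: 35.7
eef_pos: [455.0, -370.1, 27.0]
eef_rot: [-3.141, 0.0, 2.98]
wrist_force: [-0.6, -0.0, -3.2]
finger_gap: 55.8
finger_force: 30.0
```

{"api": "move_arm", "payload": {
  "moves": [
    [0,0,0.002,0],
    [0,0,0.004,0],
    [0,0,0.004,0]
  ]
}}

```text
clock: 36.0
eef_pos: [454.7, -370.3, 22.6]
eef_rot: [-3.141, 0.0, 2.979]
wrist_force: [0.1, 0.6, -3.7]
finger_gap: 55.7
finger_force: 30.0
```

{"api": "move_arm", "payload": {
  "moves": [
    [0,0,0.001,0],
    [0,0,0.0015,0],
    [0,0,0.0015,0]
  ]
}}

```text
clock: 36.3
eef_pos: [454.8, -370.4, 22.2]
eef_rot: [-3.141, 0.0, 2.979]
wrist_force: [-5.0, 4.7, 9.3]
finger_gap: 56.0
finger_force: 30.0
```

Touching the tray floor. I release and lift clear.

{"api": "move_arm", "payload": {
  "moves": [
    [0,0,-0.001,0],
    [0,0,-0.001,0],
    [0,0,-0.001,0],
    [0,0,-0.001,0],
    [0,0,-0.001,0]
  ],
  "jaw": 0.078
}}

```text
clock: 36.8
eef_pos: [454.7, -370.3, 21.9]
eef_rot: [3.142, -0.0, 2.979]
wrist_force: [0.1, 0.1, 0.7]
finger_gap: 78.0
finger_force: 0.0
```

{"api": "move_arm", "payload": {
  "moves": [
    [0,0,-0.02,0],
    [0,0,-0.05,0],
    [0,0,-0.09,0],
    [0,0,-0.13,0],
    [0.04,0,-0.17,0],
    [0.08,0,-0.19,0],
    [0.08,0,-0.19,0]
  ]
}}

```text
clock: 37.5
eef_pos: [373.7, -357.7, 215.8]
eef_rot: [-3.138, 0.004, 2.978]
wrist_force: [-0.8, -0.5, 0.6]
finger_gap: 77.9
finger_force: 0.0
```

```bash
python3 - <<'E'
from h import *
print(manip.read_state()["eef_pos"])
c=viewer.camera("scene"); cv2.imwrite("pics/s8.png",cv2.resize(c["frame"][100:280,230:470],(800,600)))
cl={n:cloud(viewer.camera(n)) for n in("top","scene","wrist")}
x=np.array([np.cos(-.166),np.sin(-.166)]);y=np.array([-x[1],x[0]])
for n,P in cl.items():
    d=P[...,:2]-[454.5,-370];a=d@x;b=d@y;Z=P[...,2]
    for k,lo,hi in(('-',-72,-36),('bare',-22,22),('+',36,72)):
        m=(a>lo)&(a<hi)&(abs(b)<18)&(Z>35)&(Z<75); print(n,k,m.sum(),np.median(Z[m]).round(1) if m.any() else None)
E
```

```text
[ 373.65895714 -357.74027177  215.81263751]
top - 215 53.5
top bare 305 50.2
top + 275 53.4
scene - 135 51.2
scene bare 151 48.3
scene + 117 51.1
wrist - 1109 52.2
wrist bare 1168 49.2
wrist + 883 52.3
```

View pics/s8.png

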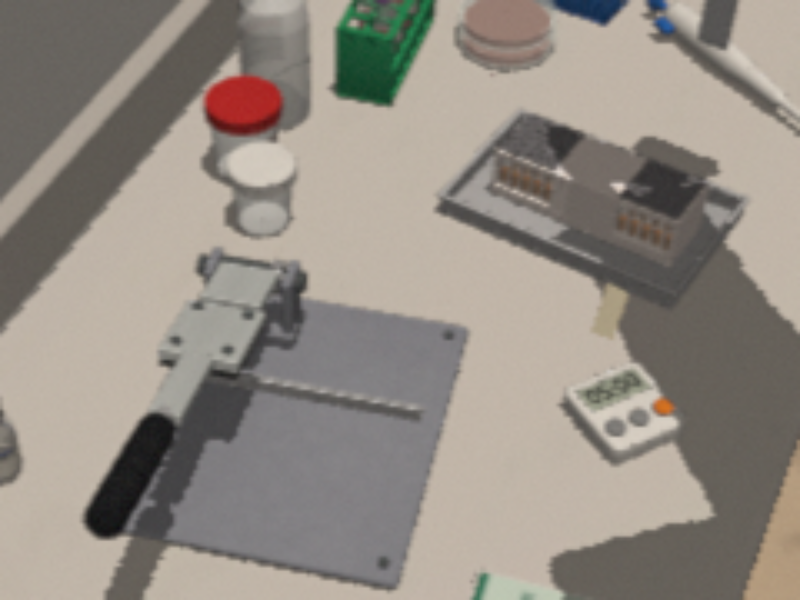

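The rack stands upright in the tray at crop (600,190). Both mats are 3 mm above the bare top, so both are flush. The lever is up, and the timer at (620,410) and cup at (262,190) are in place.

```bash
python3 -c "
from cell import manip
print(manip.sign_off())"
```

```text
the job is handed in; nothing more can be done
None
```

I handed the job in at about 38 s: both mats were pressed flush with the lever, the rack stands upright in the tray, the lever is up, and the timer and cup look undisturbed in the last picture.

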